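Lower the orange-button roll stand by one hole

TASK

Two telescoping kitchen-roll stands are on the worktop. Press the orange button on top of the taller one so that its post comes down by one hole, level with the blue-button stand, and is locked there with the button sprung back up. Leave the blue-button stand as it is.

Things in the scene. Friction and masses are not known exactly. Their poses are not given: they have to be found in the camera images.
- orange_press (a point): Centre of the top face of the orange push button, a 32 mm disc on top of the taller kitchen-roll stand, about 212 mm above the worktop at the start; moves with the button; z up. It stands 12 mm proud of a 48 mm round steel head and goes straight down 10 mm (spring 1 N at first, 4 N fully in). The 30 mm upright outer tube below is fixed to the worktop by a 104 mm foot.
- orange_post (a joint): How far that stand's 20 mm inner tube has come down (m): 0 top hole (start), 0.030 next hole (wanted), 0.060 lowest. Pressing the button 7 mm or more frees it; it then sinks by its own weight (0.05 m/s) away from the finger, and after 10 mm the button may be let go: its pin springs out in the next hole and holds. Following it down over 30 mm with the button in would free it again.
- orange_button (a joint): How far the orange button is pressed into its head (m): 0 sprung out, its pin through a hole in the side of the outer tube, post locked; 0.007 pin just free; 0.010 fully in. It stays at about 0.007 while the post is between two holes.
- blue_post (a joint): The same measure for the inner tube of the look-alike stand with the blue button: in its middle hole, at 0.030, so 30 mm lower than the orange one at the start; it is to stay there.

How it is judged:
At the end, for the whole second after the job is handed in: The orange-button post is 30 mm (+-10 mm) below its start, at rest and locked in the next hole, with its button sprung out to within 3 mm; the blue-button post is still in its middle hole (+-10 mm) (value of joint orange_post between 0.02 and 0.04 m and value of joint orange_button below 0.003 m and velocity of joint orange_post below 0.01 m/s and value of joint blue_post between 0.02 and 0.04 m); the robot touches nothing.
It fails at once if the orange-button post comes down past the next hole (more than 45 mm) (value of joint orange_post above 0.045 m).
It fails at once if the blue-button post leaves its hole (by more than 10 mm) (value of joint blue_post above 0.04 m or value of joint blue_post below 0.02 m).
It also fails if it takes over 29 s, if anything falls off the work surface, if the arm or the gripper's body presses on something with over 40 N, if the wrist force passes 120 N, or if a joint passes its speed limit or range.

ROBOT

A 7-joint arm with a two-finger parallel gripper is mounted at the origin on a cart in front of the work surface, level with it; the furniture and walls round the work are solid. World frame = base frame: x ahead of the robot, y to its left, z up, the work surface at z = 0. Lengths are in m, angles in rad, forces in N, time in s.
With the tool pointing down it reaches from about 0.425 to 0.875 m from the base axis. Payload 4.7 kg.
Tool frame: the origin (TCP) lies on the mounting face of the last link; the fingertips stand 182 mm ahead of it and the grasp point (between the pads) lies 164 mm ahead of it; z points along the fingers, y is the line along which they close (so a half turn about z gives the same grasp; the last joint's range is limited). The gripper opens to 87 mm and grips with 3 to 60 N. Pads are 19 mm wide; open, the fingers measure 117 mm over their backs; the gripper's body (75 mm by 190 mm) begins 51 mm behind the grasp point.
Start: joints at [-1.185, 0.321, -0.07, 1.45, 0.023, 1.371, -0.057], TCP at [0.236, 0.606, 0.405] pointing down, gripper open.
Joint ranges: [-2.86, 2.86], [-0.3, 2.09], [-1.38, 1.24], [0.06, 2.45], [-1.56, 4.7], [0.09, 2.05], [-2.69, 2.69]. Speed limits (rad/s): [2.57, 2.57, 3.14, 3.14, 3.14, 3.14, 3.14].

INTERFACE

Orientations are given as a 3x3 rotation matrix whose columns are the frame's x, y, z axes.
In Python, from station import manip gives the robot as it stands.
- The arm moves only by the tool carry_out, never from a script. Its argument "increments" is text: rows parted by semicolons, each of 7 numbers parted by spaces: the shift along the tool's x, y, z in mm, then the turn, a rotation vector about the tool's x, y, z in degrees, then the finger opening in mm, from 0 to 87. A call has exactly 8 rows; each row shifts and turns the commanded pose from where the row before left it, along the tool's axes as they then stand; what a row does not reach is not made up. A row lasts 1/12 s, in which the tool goes at most 41.7 mm and 7.16 degrees, less where a joint would pass 70% of its speed; a pose out of reach is approached as far as the arm can. A call is refused whole if a number of a shift passes 41.7 or a number of a turn 7.16, either way. A call with a gripper value outside its range is refused whole. The fingers move at their own pace and stop on an object; "grip_force" is the grip in N (left out, the last holds). Time passes only in rows, so rows that do not move let the fingers close, or fill a call up. It gives the time, the measured TCP pose, the force, the opening and the grip force at its end, in the units of the state.
- manip.sense(): the state, without advancing time (a new reading comes with each control period).
- manip.get_image(name): name is "scene" or "top" or "wrist"; returns the picture (420x560x3 uint8, red, green, blue); there is no depth.
- manip.camera_info(name): a dict with "vfov" (degrees; the focal length in pixels is half the picture's height over the tangent of half this angle, whatever the lens; pixels are square), "cx", "cy" (the principal point, pixels), "R" (3x3) and "t" (3): a world point X has camera coordinates R X + t. Camera axes: x right, y down, z forward; pixel columns grow to the right and rows downward; lengths in m; the calibration is good to about 2 mm. A picture is of the moment at which its call begins: read the wrist's pose just before it. camera_info takes no time and is no camera call; for the wrist camera it gives the pose at the moment of the call.
- manip.job_done(): hands the job in; it is judged then, once.
Trained networks look in the newest picture that a camera, given by its name, has taken for a name from the list of things; names that differ only in an ending like _2 or _b are one class to them, and where a whole thing is asked for, a point or a joint stands for the part that bears it (a point fixed in the world has none). Each returns a list of dicts, best first, with "conf" (0 to 1); they miss things now and then, are a little off and sometimes report something else, mostly with a low value. They report only what shows in the picture. A call takes as long as a camera call.
- manip.silhouettes(camera, name): "mask" (420x560 bool, what is visible of it) and "box" ([centre column, centre row, width, height] in pixels, round what is visible of it).
The state is a dict: "t": time; "joint_pos": joint angles; "dq": joint speeds; "tau": joint torques, N m; "position": TCP position; "eef_rot": TCP orientation; "ft_force": force on the tool from outside, world axes, zero at the start; "moment": the same for the moment, N m; "width": finger opening in m; "finger_force": force on a finger pad.
Only numpy, scipy, OpenCV 4.12 (cv2) and the standard library are available. Lean on these libraries where they do the work, as an engineer would, in place of code of your own. Each camera call takes 0.05 s, during which the arm holds its last target. There are 200 camera calls.

## Working session

There is one attempt and no reset: what is moved stays moved. The work goes in short steps, Python scripts to look and compute and a tool call to move; the robot and the scene stay as the last step left them, time stands still between calls to the robot, and variables do not carry over. Pictures are saved under pics/ and viewed, at most 10 in all, crops included, and the job is handed in when it is done.

Besides the shell and the picture viewer there is one more tool, called after "Emit:" as name(argument=value, ...), one argument or row to a line, values as JSON. carry_out: Moves the arm, as the interface text tells. Its arguments: {"type":"object","properties":{"increments":{"type":"string"},"grip_force":{"type":"number"}},"required":["increments"]}

```bash
mkdir -p pics
cat > h.py <<'E'
import numpy as np, cv2
from station import manip
def proj(ci,X):
    c=np.array(ci["R"])@X+np.array(ci["t"]); f=210/np.tan(np.radians(ci["vfov"])/2)
    return np.array([ci["cx"],ci["cy"]])+f*c[:2]/c[2]
def ray(ci,u,v):
    f=210/np.tan(np.radians(ci["vfov"])/2); R=np.array(ci["R"])
    d=R.T@np.array([(u-ci["cx"])/f,(v-ci["cy"])/f,1]); return -R.T@np.array(ci["t"]), d
def atz(ci,u,v,z):
    o,d=ray(ci,u,v); return o+d*(z-o[2])/d[2]
E
python3 - <<'E'
from h import *
s=manip.sense();print(s["position"],np.round(s["eef_rot"],3),s["width"])
ims=[]
for n in("scene","top"):
    im=manip.get_image(n);ims.append(im);ci=manip.camera_info(n);o,_=ray(ci,0,0);print(n,o)
    for d in manip.silhouettes(n,"orange_press")[:3]:
        print(d["conf"],d["box"],d["mask"].sum(),atz(ci,*d["box"][:2],.212))
        
    cv2.imwrite(f"pics/{n}.png",im[:,:,::-1])
E
```

```text
[0.23610928 0.60539246 0.40364331] [[-0.932  0.363 -0.001]
 [ 0.363  0.932 -0.002]
 [-0.    -0.002 -1.   ]] 0.08698993184528764
scene [-0.18597082 -0.87877134  0.85970062]
0.44 [241.2, 166.3, 6.8, 7.0] 51 [0.50725886 0.2401141  0.212     ]
top [ 0.30657378 -0.03566455  1.35289508]
0.68 [160.0, 202.2, 13.4, 14.9] 123 [0.50703355 0.26752416 0.212     ]
```

View pics/scene.png

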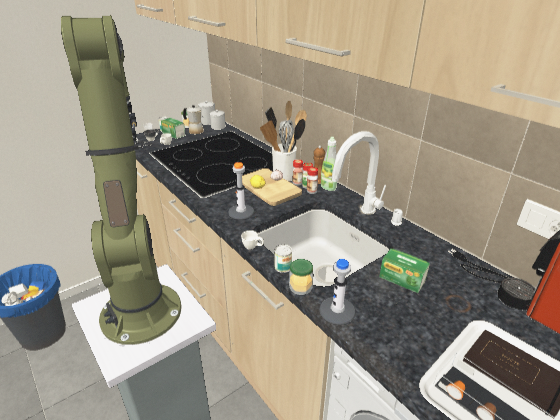

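View pics/top.png

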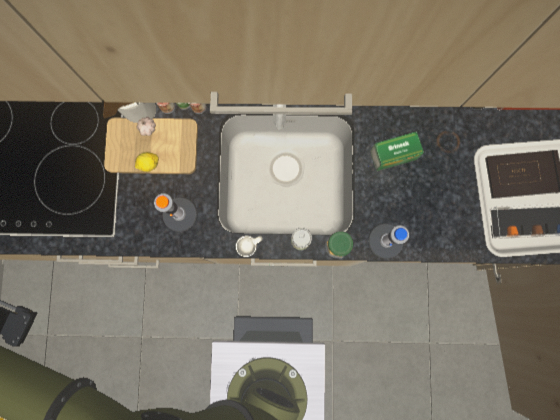

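The scene view shows the orange button at about (239,167) and the blue one at (342,265). The top view shows orange at (162,202) and blue at (400,234). I'll refine by colour and rise on the way over.

Run:
```python
from h import *
P=[]
for n,(u,v) in (("scene",(239,167)),("top",(162,202))):
    im=cv2.imread(f"pics/{n}.png");h=cv2.cvtColor(im,cv2.COLOR_BGR2HSV)
    m=cv2.inRange(h,(5,150,120),(18,255,255));k=np.zeros_like(m);k[v-15:v+15,u-15:u+15]=1;m*=k
    ys,xs=np.nonzero(m);ci=manip.camera_info(n);print(n,xs.mean(),ys.mean(),len(xs),np.ptp(xs),np.ptp(ys),atz(ci,xs.mean(),ys.mean(),.209));P.append(ray(ci,xs.mean(),ys.mean()))
A=sum(np.eye(3)-np.outer(d,d)/(d@d) for o,d in P);b=sum((np.eye(3)-np.outer(d,d)/(d@d))@o for o,d in P)
print(np.linalg.solve(A,b))
```

```text
scene 238.2888888888889 164.57777777777778 45 8 5 [0.5097763  0.26351972 0.209     ]
top 162.0655737704918 201.86065573770492 122 15 19 [0.50850914 0.26320826 0.209     ]
[0.50881774 0.26283767 0.20951592]
```

Emit:
carry_out(
  increments="-15 -10 -15 0 0 0 0; -25 -15 -15 0 0 0 0; -25 -15 -15 0 0 0 0; -25 -15 -15 0 0 0 0; -25 -15 -10 0 0 0 0; -25 -15 0 0 0 0 0; -25 -15 0 0 0 0 0; -25 -15 0 0 0 0 0",
)

```text
t: 0.87
position: [0.3721, 0.4281, 0.475]
eef_rot: [[-0.932, 0.363, 0.0], [0.363, 0.932, 0.0], [-0.0, 0.001, -1.0]]
ft_force: [-0.2, 1.1, -0.5]
width: 0.0417
finger_force: 0.0
```

Emit:
carry_out(
  increments="-27 -15 0 0 0 0 0; -27 -15 0 0 0 0 0; -27 -15 0 0 0 0 0; -27 -15 0 0 0 0 0; -27 -15 0 0 0 0 0; -27 -15 0 0 0 0 0; -18 -10 0 0 0 0 0; -8 -4 0 0 0 0 0",
)

```text
t: 1.53
position: [0.5108, 0.2605, 0.4747]
eef_rot: [[-0.93, 0.369, 0.001], [0.369, 0.93, -0.002], [-0.001, -0.001, -1.0]]
ft_force: [-0.3, -0.6, 0.1]
width: 0.0005
finger_force: 0.0
```

Run:
```python
from h import *
s=manip.sense();print(s["position"],s["width"],s["ft_force"])
for n in("wrist","top","scene"):
    ci=manip.camera_info(n);im=manip.get_image(n);cv2.imwrite(f"pics/{n}2.png",im[:,:,::-1])
    print(n,proj(ci,np.array([.509,.263,.212])))
    h=cv2.cvtColor(im[:,:,::-1].copy(),cv2.COLOR_BGR2HSV);m=cv2.inRange(h,(5,150,120),(18,255,255))
    if n=="wrist":
        c,l,st,ce=cv2.connectedComponentsWithStats(m);i=1+st[1:,4].argmax();print(st[i],ce[i],atz(ci,*ce[i],.212))
        for d in manip.silhouettes(n,"orange_press")[:2]:print(d["conf"],d["box"],atz(ci,*d["box"][:2],.212))
```

```text
[0.51083777 0.26052713 0.47469782] 0.0004792334985307958 [-0.34223668 -0.5623158   0.14416668]
wrist [279.31589771 215.35899743]
[ 263  193   44   44 1370] [285.42846715 216.12627737] [0.51106966 0.26673891 0.212     ]
0.87 [285.9, 213.3, 44.7, 44.8] [0.50930536 0.2677735  0.212     ]
top [161.85711184 201.45251204]
scene [238.14266974 163.93796316]
```

View pics/wrist2.png

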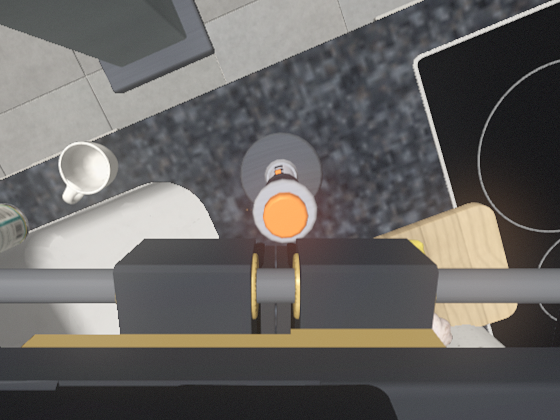

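The wrist view shows the orange button at (285,216), slightly off the tool axis. I'll correct by about 3–4 mm and descend to just above it.

Emit:
carry_out(
  increments="2.5 4 -0 0 0 0 0; 0 0 15 0 0 0 0; 0 0 18 0 0 0 0; 0 0 15 0 0 0 0; 0 0 12 0 0 0 0; 0 0 8 0 0 0 0; 0 0 3 0 0 0 0; 0 0 0 0 0 0 0",
)

```text
t: 2.4
position: [0.5075, 0.2694, 0.4033]
eef_rot: [[-0.932, 0.362, -0.001], [0.362, 0.932, -0.0], [0.001, -0.001, -1.0]]
ft_force: [0.3, 0.1, -0.8]
width: 0.0003
finger_force: 0.0
```

Run:
```python
from h import *
s=manip.sense();print(s["position"],s["ft_force"])
ci=manip.camera_info("wrist");im=manip.get_image("wrist")[:,:,::-1];cv2.imwrite("pics/w3.png",im)
for d in manip.silhouettes("wrist","orange_press")[:2]:print(d["conf"],d["box"],atz(ci,*d["box"][:2],.212))
```

```text
[0.50749313 0.26944834 0.40325864] [ 0.26645862  0.12579744 -0.7899628 ]
0.9 [275.4, 235.4, 43.3, 16.5] [0.49659829 0.27275998 0.212     ]
```

View pics/w3.png

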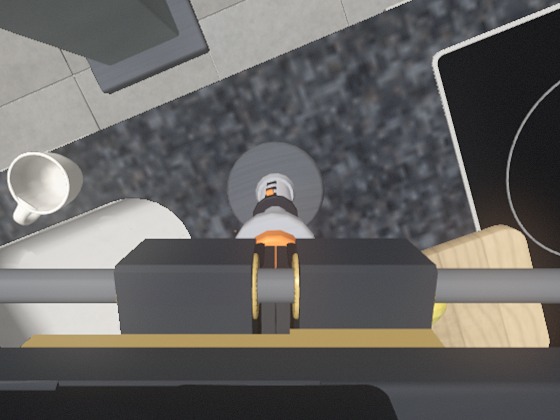

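The fingers are centred sideways on the button: both are near column 276, with the orange edge at row 232. Next: press, follow it down to a tip height of about 0.188, then retract, all in one call.

Emit:
carry_out(
  increments="-2 0 10 0 0 0 0; 0 0 5 0 0 0 0; 0 0 5 0 0 0 0; 0 0 4.5 0 0 0 0; 0 0 4 0 0 0 0; 0 0 4 0 0 0 0; 0 0 -25 0 0 0 0; 0 0 -35 0 0 0 0",
)

```text
t: 3.17
position: [0.5086, 0.2676, 0.427]
eef_rot: [[-0.932, 0.363, -0.008], [0.363, 0.932, -0.006], [0.006, -0.008, -1.0]]
ft_force: [0.6, 0.7, 1.1]
width: 0.0002
finger_force: 0.0
```

Emit:
carry_out(
  increments="0 0 -30 0 0 0 0; 0 0 -20 0 0 0 0; 0 0 0 0 0 0 0; 0 0 0 0 0 0 0; 0 0 0 0 0 0 0; 0 0 0 0 0 0 0; 0 0 0 0 0 0 0; 0 0 0 0 0 0 0",
)

```text
t: 3.83
position: [0.5096, 0.2681, 0.48]
eef_rot: [[-0.932, 0.363, -0.002], [0.363, 0.932, -0.001], [0.001, -0.002, -1.0]]
ft_force: [0.4, -0.7, 0.7]
width: 0.0006
finger_force: 0.0
```

Run:
```python
from h import *
s=manip.sense();print(s["position"],s["ft_force"])
ci=manip.camera_info("wrist");im=manip.get_image("wrist")[:,:,::-1].copy();cv2.imwrite("pics/w4.png",im)
P=[]
for n in("scene","wrist"):
    ci=manip.camera_info(n);im=manip.get_image(n)[:,:,::-1].copy();cv2.imwrite(f"pics/{n}4.png",im)
    print(n,[proj(ci,np.array([.509,.264,z])).round(1) for z in (.212,.182,.152)])
    for d in manip.silhouettes(n,"orange_press")[:2]:print(d["conf"],d["box"])
im=cv2.imread("pics/scene4.png")
a=cv2.resize(im[130:230,190:290],(560,560),interpolation=cv2.INTER_CUBIC)
cv2.imwrite("pics/c4.png",a)
```

```text
[0.50964778 0.26809115 0.48003033] [ 0.4073332  -0.65048431  0.73288401]
scene [array([238. , 163.8]), array([238.4, 171.2]), array([238.9, 178.5])]
wrist [array([270.9, 218.6]), array([271.4, 208.8]), array([271.8, 200.8])]
0.87 [276.0, 207.1, 42.3, 38.2]
```

View pics/c4.png

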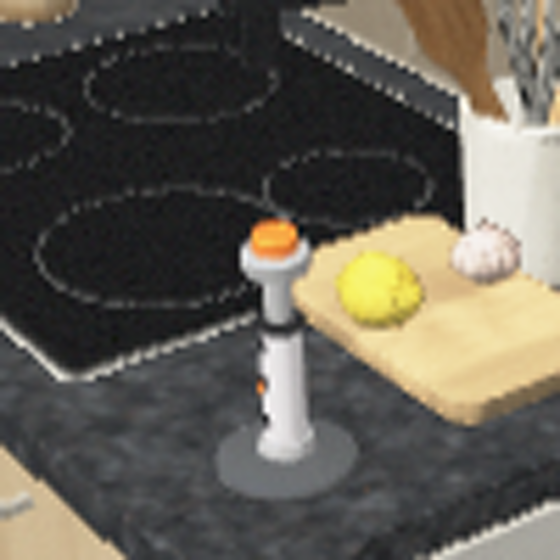

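View pics/w4.png

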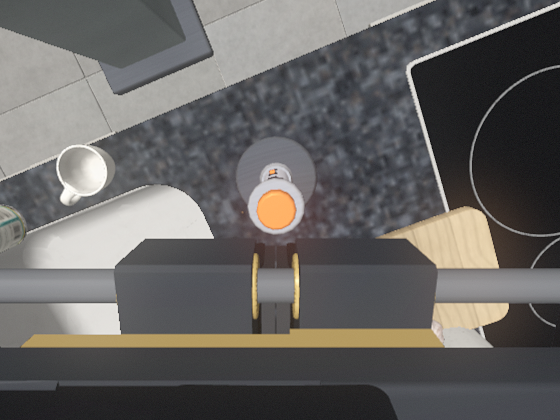

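In the scene crop the button is now at about pixel (239,172). That matches z ≈ 0.182, one hole down. The orange pin shows in the middle hole, the button stands proud, and the arm is clear.

```bash
python3 -c "
from station import manip
print(manip.job_done())"
```

```text
the job is handed in; nothing more can be done
None
```

I pressed the orange button once and the post came down one hole. The last picture shows its pin in the middle hole and the button back up. The blue stand wasn't touched, the arm is clear, and the job is handed in, though no verdict came back.

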